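# Clear the drift pin from an inclined die and seat the square brass blank

## Robot

A 6-joint arm with a two-finger parallel gripper is mounted at the origin on the work surface. World frame = base frame: x ahead of the robot, y to its left, z up, the work surface at z = 0. Lengths are in m, angles in rad, forces in N, time in s.
With the tool pointing down it reaches from about 0.35 to 0.975 m from the base axis. Payload 4.9 kg.
Tool frame: the origin (TCP) lies midway between the tips of the shut fingers; the grasp point (between the pads) lies 19 mm behind it; z points along the fingers, y is the line along which they close (so a half turn about z gives the same grasp; the last joint's range is limited). The gripper opens to 85 mm and grips with 20 to 120 N. Pads are 22 mm wide; open, the fingers measure 114 mm over their backs; the gripper's body (76 mm by 85 mm) begins 54 mm behind the grasp point. The pads swing forward as they close: fully open they stand 13 mm farther back than shut.
Start: joints at [-1.248, 0.053, 1.613, -0, 1.476, -0.119], TCP at [0.267, -0.565, 0.231] pointing down, gripper open.
Joint ranges: [-3.01, 3.01], [-1.01, 2.22], [0.06, 2.58], [-1.02, 4.17], [0.09, 2.62], [-3.14, 3.14]. Speed limits (rad/s): [2.57, 2.57, 3.14, 3.14, 3.14, 3.14].

## Interface

Orientations are given as a rotation vector (axis times angle).
In Python, from workcell import r gives the robot as it stands.
- The arm moves only by the tool jog_arm, never from a script. Its argument "commands" is a list that holds one entry, the list of rows, each a list of 7 numbers: the shift along the tool's x, y, z scaled (see below), then the turn, a rotation vector about the tool's x, y, z scaled (see below), then the opening, from -1 (shut) to 1 (fully open). A call has 1 to 12 rows; each row is the pose to reach, as a shift and turn from the pose commanded when the call began, along the tool's axes at that moment, turning the shorter way round; what a row does not reach only later rows make up. The controller multiplies each number of a shift by 0.2 m and each number of a turn by pi rad. A row lasts 1/10 s, in which the tool goes at most 50 mm and 8.59 degrees, less where a joint would pass 70% of its speed; a pose out of reach is approached as far as the arm can. A call with a number of a shift or a turn outside -1 to 1 is refused whole. A call with a gripper value outside its range is refused whole. The fingers move at their own pace and stop on an object; the grip force is fixed at half the most. Time passes only in rows, so rows that repeat a pose let the fingers close. It gives the time, the measured TCP pose, the force, the opening and the grip force at its end, in the units of the state.
- r.observe(): the state, without advancing time (a new reading comes with each control period).
- r.capture(name): name is "scene" or "top"; returns a dict with "frame" (400x640x3 uint8, red, green, blue), "range_z" (400x640 float32, m along the optical axis (not along the pixel's ray), 0 where there is no reading), "vertical_fov" (degrees; the focal length in pixels is half the picture's height over the tangent of half this angle, whatever the lens; pixels are square), "cx", "cy" (the principal point, pixels), "R" (3x3) and "t" (3): a world point X has camera coordinates R X + t. Camera axes: x right, y down, z forward; pixel columns grow to the right and rows downward; lengths in m; the calibration is good to about 2 mm. A picture is of the moment at which its call begins.
- r.sign_off(): hands the job in; it is judged then, once.
The state is a dict: "t": time; "q": joint angles; "qd": joint speeds; "effort": joint torques, N m; "eef_pos": TCP position; "tool_rot": TCP orientation; "wrist_force": force on the tool from outside, world axes, zero at the start; "wrist_torque": the same for the moment, N m; "grip_width": finger opening in m; "gripper_force": force on a finger pad.
Only numpy, scipy, OpenCV 4.12 (cv2) and the standard library are available. Lean on these libraries where they do the work, as an engineer would, in place of code of your own. Each camera call takes 0.05 s, during which the arm holds its last target. There are 200 camera calls.

## Task

Draw the red-headed drift pin straight out of the sloping die and hang it by its collar in the yellow notched bracket on the die's side. Then place the square brass blank, not the disc or the oblong one, into the die's square cavity so that it lies flat and fully home on the cavity floor; set it in rather than dropping it, and leave both let go of. Do not disturb the other blanks, the hammer or the brass cup.

Things in the scene. Friction and masses are not known exactly. Their poses are not given: they have to be found in the camera images.
- bed: Dark steel bed of the die: fixed plate, 150 mm (x) x 190 mm (y) x 45 mm, tilted 30 degrees, its face looking up and back to the robot. Origin: on the face (the cavity floor) at the mouth of the central bore, 100 mm above the table. z: out of the face; x: up the slope, away from the robot; y: level, to the robot's left. The bore runs along -z, 15.5 mm wide, 41 mm deep, closed below.
- nest_mid (a point): Point of the bed at x 0, y 0, z 7 mm, axes as the bed's: top level of the bright steel nest frame on the face, 89 mm square outside, walls 13 mm wide, 7 mm high, round the 63 x 63 mm cavity. The frame is clamped hard where the last setter left it: its centre is at bed x 0 but anywhere from -10 to +10 mm along bed y. No reading tells this: find it by touch or eye.
- notch (a point): Mouth of the parking notch in the yellow bracket on the bed's right side, at bed x 0, y -135, z 0 mm; axes as the bed's. A slot 18 mm wide (y) in a 20 mm thick plate, from 10 mm down the slope (closed end) to 40 mm up the slope (open end), free below. The pin's shaft enters along -z or from the open end; its collar rests on the plate, the pin hanging square to the bed.
- pin: Drift pin, 116 mm long, 160 g: steel shaft 14 mm in diameter and 80 mm long, then a red collar 30 mm in diameter and 6 mm thick, then a red round grip 20 mm in diameter and 30 mm long. Origin: centre of the foot; z along the pin to the grip. It starts standing in the bore, leaning up to 3 degrees in its play, foot on the bottom, 75 mm standing out.
- pin_collar (a point): On the pin's axis at the underside of the collar, 80 mm from the foot.
- square: Square brass blank 60 x 60 x 22 mm, about 0.67 kg, lying flat on the table. Origin: centre of its underside; x and y along its sides, z up. Quarter turns about z make no difference; the face now underneath goes down on the cavity floor. To seat it, hold only its upper 13 mm, as the nest walls stand 7 mm around it.
- disc: Round brass blank 60 mm in diameter, 22 mm thick, flat on the table: leave it. Origin: centre of its underside.
- oblong: Oblong brass blank 42 x 68 x 22 mm (x, y, z), flat on the table: leave it. Origin: centre of its underside.
- hammer: Hammer with a wooden handle, 260 mm long, lying on the table along its x axis: leave it. Origin: underneath the middle of its length.
- cup: Brass cup, 80 mm in diameter, 85 mm tall, standing on the table: leave it. Origin: centre of its underside.
Not all that is in view belongs to the job. Leave any black look-alike of the square alone.

How it is judged:
On the way, in this order (a step that is already met when the one before it is completed fails the run):
1. the pin hangs in the notch by its collar, let go of (x of pin_collar in the frame of notch between -0.016 and 0.022 m and y of pin_collar in the frame of notch between -0.007 and 0.007 m and z of pin_collar in the frame of notch between -0.004 and 0.005 m and angle between the z axis of pin and the z axis of bed, either way round below 0.15 rad and contact force between the fingers and pin below 0.2 N and linear speed of pin below 0.02 m/s), for 0.2 s.
2. the square blank lies flat and fully home in the cavity (x of square in the frame of bed between -0.004 and 0.004 m and y of square in the frame of bed between -0.014 and 0.014 m and z of square in the frame of bed between -0.003 and 0.0025 m and angle between the z axis of square and the z axis of bed, either way round below 0.04 rad), for 0.2 s.
At the end, for the whole second after the job is handed in: Pin in the notch: collar underside -4 to +5 mm from the bracket top, x -16 to +22, y +-7 mm, axis within 0.15 rad of the bed's z. Square blank on the cavity floor: underside -3 to +2.5 mm from the bed face, flat within 0.04 rad, bed x +-4 mm, y +-14 mm. Both at rest and let go of (all of step 2 and x of pin_collar in the frame of notch between -0.016 and 0.022 m and y of pin_collar in the frame of notch between -0.007 and 0.007 m and z of pin_collar in the frame of notch between -0.004 and 0.005 m and angle between the z axis of pin and the z axis of bed, either way round below 0.15 rad and linear speed of each of square, pin below 0.01 m/s and contact force between the fingers and square below 0.2 N and contact force between the fingers and pin below 0.2 N); the robot touches nothing.
It fails at once if the disc is shifted by more than 20 mm (distance of disc from where it was at the start of the episode above 0.02 m).
It fails at once if the oblong is shifted by more than 20 mm (distance of oblong from where it was at the start of the episode above 0.02 m).
It fails at once if the hammer is shifted by more than 20 mm (distance of hammer from where it was at the start of the episode above 0.02 m).
It fails at once if the cup is shifted by more than 20 mm (distance of cup from where it was at the start of the episode above 0.02 m).
It fails at once if the square blank is dropped (moves faster than 0.5 m/s while not held) (contact force between the fingers and square below 0.1 N and linear speed of square above 0.5 m/s).
It also fails if it takes over 72 s, if anything falls off the work surface, if the arm or the gripper's body presses on something with over 40 N, if the wrist force passes 120 N, or if a joint passes its speed limit or range.

## Working session

There is one attempt and no reset: what is moved stays moved. The work goes in short steps, Python scripts to look and compute and a tool call to move; the robot and the scene stay as the last step left them, time stands still between calls to the robot, and variables do not carry over. Pictures are saved under pics/ and viewed, at most 11 in all, crops included, and the job is handed in when it is done.

Besides the shell and the picture viewer there is one more tool, called after ">>>" as name(argument=value, ...) on one line, values as JSON. jog_arm: Moves the arm, as the interface text tells. Shifts and turns lie within -1 to 1; 1 stands for 0.2 m of shift or pi rad of turn. Its arguments: {"type":"object","properties":{"commands":{"type":"array","items":{"type":"array","items":{"type":"array","items":{"type":"number","minimum":-1,"maximum":1}}}}},"required":["commands"]}

```bash
ls; mkdir -p pics; python3 - <<'E'
from workcell import r
import cv2,numpy as np,pickle
s=r.observe(); print({k:np.round(v,3).tolist() for k,v in s.items()})
for n in("scene","top"):
    c=r.capture(n); pickle.dump(c,open(n+"0.pkl","wb")); cv2.imwrite(f"pics/{n}0.png",c["frame"][:,:,::-1]); print(n,c["vertical_fov"],c["cx"],c["cy"],c["R"].round(3).tolist(),c["t"].round(3).tolist(),(c["range_z"]>0).mean())
E
```

```text
pics
{'t': 0.0, 'q': [-1.248, 0.053, 1.614, 0.0, 1.476, -0.119], 'qd': [-0.0, -0.0, -0.0, 0.001, 0.0, -0.001], 'effort': [-0.001, -39.368, -37.018, -0.0, 0.007, -0.0], 'eef_pos': [0.267, -0.564, 0.23], 'tool_rot': [-3.063, -0.688, 0.0], 'wrist_force': [0.564, 0.355, -0.692], 'wrist_torque': [-0.015, -0.029, 0.006], 'gripper_force': 0.0, 'grip_width': 0.085}
scene 57.983334421568536 313.59451736734553 206.46328394684548 [[0.854, 0.52, -0.022], [0.352, -0.608, -0.712], [-0.384, 0.6, -0.702]] [-0.489, -0.062, 1.14] 0.99590234375
top 53.00282070136281 317.7984405924262 199.1359988370854 [[0.007, -1.0, 0.003], [-0.994, -0.008, -0.11], [0.11, -0.002, -0.994]] [0.054, 0.551, 1.216] 0.99609375
```

View pics/top0.png

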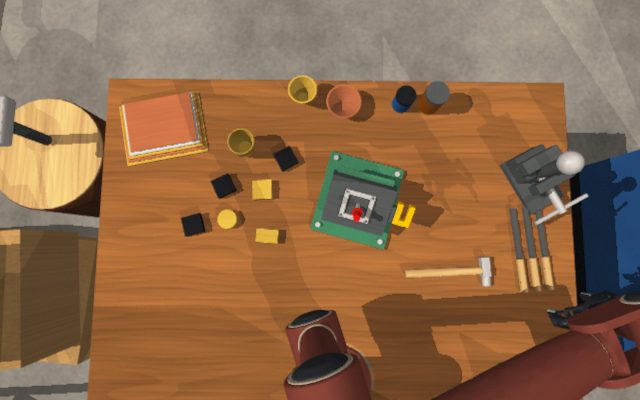

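View pics/scene0.png

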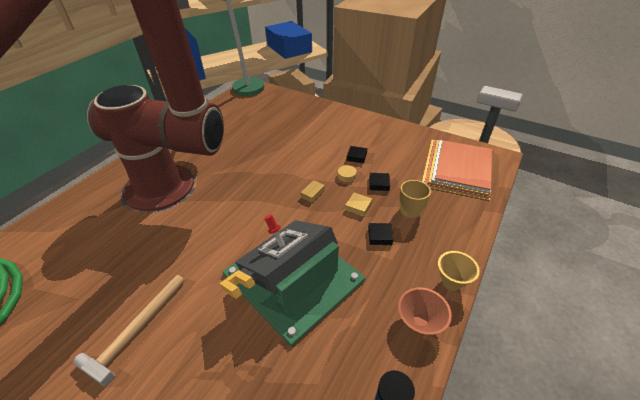

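The top view shows the die at about (357,205), the red pin at (358,213), the yellow notch at (403,215) and the square blank at (262,190). The oblong is at (267,236), the disc at (227,219) and the cup at (240,141). The scene view shows the same: pin (271,223), nest (282,241), bracket (237,284), square (358,205).

```bash
cat > h.py <<'E'
import numpy as np,cv2,pickle
from scipy.spatial.transform import Rotation as Ro
def foc(c): return 200/np.tan(np.radians(c["vertical_fov"]/2))
def cloud(c):
    v,u=np.mgrid[:400,:640]; z=c["range_z"].astype(float); f=foc(c)
    P=np.stack([(u-c["cx"])/f*z,(v-c["cy"])/f*z,z],-1)-c["t"]
    return P@c["R"]          # R^T (p-t)
def ray(c,uv,n,d):           # pixel ray onto plane n.X=d
    uv=np.atleast_2d(uv).astype(float);f=foc(c); o=-c["R"].T@c["t"]
    D=np.c_[(uv[:,0]-c["cx"])/f,(uv[:,1]-c["cy"])/f,np.ones(len(uv))]@c["R"]
    return o+D*((d-o@n)/(D@n))[:,None]
def hsv(c): return cv2.cvtColor(c["frame"],cv2.COLOR_RGB2HSV).astype(int)
def proj(c,X):
    p=np.atleast_2d(X)@c["R"].T+c["t"]; return p[:,:2]/p[:,2:]*foc(c)+[c["cx"],c["cy"]]
def load(n): return pickle.load(open(n+".pkl","rb"))
E
python3 - <<'E'
from h import *
np.set_printoptions(precision=4,suppress=True)
for n in("top","scene"):
    c=load(n+"0");P=cloud(c);H=hsv(c);h,s,v=H[...,0],H[...,1],H[...,2]
    print("==",n,"table z",np.median(P[...,2][(abs(P[...,0]-.4)<.05)&(abs(P[...,1]-.35)<.05)]))
    # bed: grey, z in .06-.17
    x0,x1,y0,y1=(312,395,165,240) if n=="top" else (235,340,222,290)
    box=np.zeros(h.shape,bool);box[y0:y1,x0:x1]=1
    m=box&(s<70)&(v<120)&(P[...,2]>.04)&(P[...,2]<.18)
    Q=P[m];print(len(Q))
    rng=np.random.default_rng(0);best=0
    for _ in range(400):
        a=Q[rng.choice(len(Q),3,0)];nn=np.cross(a[1]-a[0],a[2]-a[0]);L=np.linalg.norm(nn)
        if L<1e-5:continue
        nn/=L; 
        if nn[2]<0:nn=-nn
        if abs(nn[2]-.866)>.05:continue
        k=abs((Q-a[0])@nn)<.003
        if k.sum()>best:best=k.sum();K=k
    A=Q[K];cc=A.mean(0);nn=np.linalg.svd(A-cc)[2][2];nn*=np.sign(nn[2])
    print("plane",best,nn,"tilt",np.degrees(np.arccos(nn[2])),"yaw",np.degrees(np.arctan2(-nn[1],-nn[0])),"centroid",cc,"resid",((A-cc)@nn).std())
    red=(box|True)&((h<6)|(h>174))&(s>180)&(v>100)
    red[:, :]&=(P[...,2]>.1)&(P[...,2]<.3)&(P[...,0]>.3)&(abs(P[...,1])<.2)
    print("red",red.sum(),P[red].mean(0),P[red].min(0),P[red].max(0))
    yel=(h>20)&(h<30)&(s>200)&(v>150)&(P[...,2]>.05)&(P[...,1]<0)&(P[...,1]>-.3)&(P[...,0]<.8)
    print("yel",yel.sum(),P[yel].mean(0),P[yel].min(0),P[yel].max(0))
    br=(h>18)&(h<30)&(s>110)&(P[...,2]>.014)&(P[...,2]<.03)&(P[...,1]>.05)&(P[...,1]<.5)&(P[...,0]>.3)&(P[...,0]<.8)
    nl,lab,st,ct=cv2.connectedComponentsWithStats(br.astype(np.uint8))
    for i in range(1,nl):
        if st[i,4]>40:
            pts=np.argwhere(lab==i)[:,::-1]; X=ray(c,pts,np.array([0,0,1.]),.022)[:,:2]
            print("blank",st[i],X.mean(0),"z",np.median(P[...,2][lab==i]),cv2.minAreaRect((X*1000).astype(np.float32)))
    cv2.imwrite(f"pics/m_{n}.png",cv2.resize(c["frame"][y0-40:y1+40,x0-40:x1+60,::-1],None,fx=4,fy=4,interpolation=2)[:600,:800])
E
```

```text
== top table z 0.0003200788112783204
2731
plane 2102 [-0.4811  0.125   0.8677] tilt 29.80674759201049 yaw -14.559875564252145 centroid [ 0.5279 -0.061   0.1025] resid 0.0015012472231891029
red 96 [ 0.4978 -0.0501  0.1518] [ 0.4792 -0.0643  0.1304] [ 0.5146 -0.0384  0.1697]
yel 310 [ 0.4973 -0.1902  0.1029] [ 0.4639 -0.2228  0.082 ] [ 0.5362 -0.1597  0.1234]
blank [235 137  17  17  96] [0.7302 0.3014] z 0.021764946060867155 ((726.9906005859375, 300.17584228515625), (43.08583068847656, 59.25926971435547), 40.141746520996094)
blank [252 180  20  20 363] [0.5814 0.2346] z 0.022120547147505474 ((581.1494750976562, 234.80435180664062), (60.03635787963867, 59.570011138916016), 1.4601620435714722)
blank [217 210  20  19 282] [0.4878 0.341 ] z 0.022309475417688983 ((487.6222229003906, 339.9136047363281), (57.869483947753906, 56.45220947265625), 46.29888153076172)
blank [256 229  23  15 287] [0.4371 0.2158] z 0.022107335692900347 ((437.1641540527344, 215.8727264404297), (67.93080139160156, 40.66950607299805), 85.69603729248047)
== scene table z 0.0007364733379353296
3139
plane 1888 [-0.4779  0.1241  0.8696] tilt 29.584916792297985 yaw -14.55250719000584 centroid [ 0.5346 -0.0759  0.1081] resid 0.0010820595620197014
red 159 [ 0.4988 -0.0547  0.1522] [ 0.4777 -0.0674  0.1318] [ 0.5151 -0.0411  0.1694]<stdin>:26: RuntimeWarning: Mean of empty slice.
  ret = um.true_divide(
Traceback (most recent call last):
ValueError: zero-size array to reduction operation minimum which has no identity
```

View pics/m_top.png

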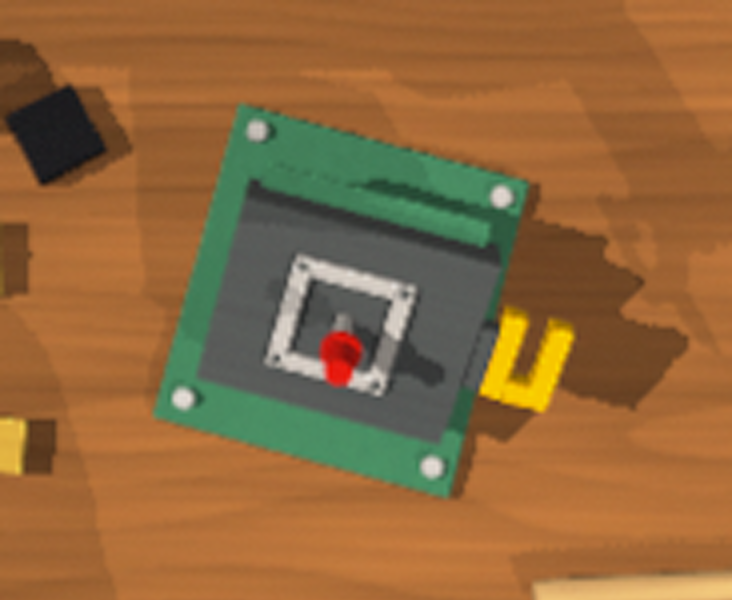

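```bash
cat >> h.py <<'E'
yaw=np.radians(-14.55); Rb=(Ro.from_euler('z',yaw)*Ro.from_euler('y',-30,degrees=True)).as_matrix()
E
python3 - <<'E'
from h import *
np.set_printoptions(precision=4,suppress=True)
print(Rb)
n=Rb[:,2]
O=np.array([.52,-.06,.1])
# fit plane offset: origin where plane crosses z=.1 near pin
for nm in("top","scene"):
    c=load(nm+"0");P=cloud(c);H=hsv(c);h,s,v=H[...,0],H[...,1],H[...,2]
    L=(P-O)@Rb
    g=(s<70)&(v<120)&(abs(L[...,2])<.015)&(abs(L[...,0])<.1)&(abs(L[...,1])<.12)
    d=np.median(L[...,2][g]); print(nm,"offset",d)
    Of=O.copy(); Of[0]+=d/n[0]   # shift along world x so plane passes
    def onp(m,z): 
        return (ray(c,np.argwhere(m)[:,::-1],n,n@Of+z)-Of)@Rb
    L=(P-Of)@Rb
    face=(s<70)&(abs(L[...,2])<.012)&(abs(L[...,0])<.1)&(abs(L[...,1])<.13)
    face=cv2.morphologyEx(face.astype(np.uint8),cv2.MORPH_OPEN,np.ones((3,3)))>0
    q=onp(face,0); r=cv2.minAreaRect((q[:,:2]*1000).astype(np.float32)); 
    print("Of",Of,"face pct",np.percentile(q[:,:2]*1000,[.5,2,98,99.5],axis=0).round(1).tolist(),r)
    # outline edges in several strips
    for a in(-50,-25,25,50):
        k=abs(q[:,0]*1000-a)<6; 
        if k.any():print(" x",a,"y",q[k,1].min()*1000,q[k,1].max()*1000)
    fr=(s<60)&(v>125)&(abs(L[...,2])<.03)&(abs(L[...,0])<.06)&(abs(L[...,1])<.08)
    q=onp(fr,.007); print("frame",fr.sum(),cv2.minAreaRect((q[:,:2]*1000).astype(np.float32)),(q[:,:2].min(0)*1000,q[:,:2].max(0)*1000))
    yel=(h>18)&(h<32)&(s>180)&(v>120)&(abs(L[...,2])<.006)&(L[...,1]<-.08)&(L[...,1]>-.2)&(abs(L[...,0])<.08)
    q=onp(yel,0); print("yel",yel.sum(),(q[:,:2].min(0)*1000,q[:,:2].max(0)*1000), cv2.minAreaRect((q[:,:2]*1000).astype(np.float32)))
    for a in(10,20,30):
        k=abs(q[:,0]*1000-a)<3; print("  x",a,"y",np.sort(q[k,1]*1000).round(1))
    red=((h<6)|(h>174))&(s>180)&(v>80)&(L[...,2]>.02)&(L[...,2]<.09)&(abs(L[...,0])<.05)&(abs(L[...,1])<.06)
    q=L[red]; print("red",red.sum(),q.mean(0)*1000,q.min(0)*1000,q.max(0)*1000)
    for z0 in range(34,80,5):
        k=abs(q[:,2]*1000-z0)<2.5
        if k.any():print("  z",z0,q[k][:,:2].min(0)*1000,q[k][:,:2].max(0)*1000)
E
```

```text
[[ 0.8383  0.2512 -0.484 ]
 [-0.2176  0.9679  0.1256]
 [ 0.5     0.      0.866 ]]
top offset -0.0018878646697251375
Of [ 0.5239 -0.06    0.1   ] face pct [[-73.0, -103.0], [-70.4, -94.9], [76.2, 93.0], [78.3, 95.9]] ((2.6923828125, -4.439186096191406), (203.1710968017578, 153.51461791992188), 89.4187240600586)
 x -50 y -92.20598029158322 97.13311931283837
 x -25 y -105.02651591377055 97.4334934335091
 x 25 y -104.6086259644494 96.5381381704249
 x 50 y -92.5321610819172 96.10104369814191
frame 445 ((1.5948562622070312, 5.180431365966797), (90.56624603271484, 91.47746276855469), 89.66059112548828) (array([-44.3004, -39.8851]), array([47.3995, 50.6363]))
yel 281 (array([ -26.7937, -157.5264]), array([  42.0782, -107.1199])) ((7.8116455078125, -132.60079956054688), (69.0460433959961, 50.19767379760742), 0.6511569023132324)
  x 10 y [-156.1 -155.1 -153.4 -152.4 -150.6 -149.6 -147.9 -146.9 -144.2 -143.2
 -141.5 -140.5 -123.1 -122.1 -120.3 -119.4 -117.6 -116.6 -114.9 -113.9
 -111.2 -110.2 -108.4 -107.5]
  x 20 y [-155.8 -154.8 -153.1 -152.1 -150.4 -149.4 -146.7 -143.9 -143.  -141.2
 -122.9 
[... 832 characters left out ...]
3.6, 90.4], [96.1, 94.1]] ((12.067855834960938, -5.700447082519531), (202.4004364013672, 171.7037353515625), 89.17835998535156)
 x -50 y -98.65803832466601 95.48848497874307
 x -25 y -100.03640220334488 95.90809976186186
 x 25 y -106.7879418776979 95.34923632682364
 x 50 y -104.7213426715354 93.52128659743256
frame 329 ((5.10174560546875, 3.0812225341796875), (92.95069885253906, 99.14474487304688), 89.52920532226562) (array([-44.8057, -43.3817]), array([54.3932, 49.8574]))Traceback (most recent call last):
  File "<stdin>", line 27, in <module>
    return umr_minimum(a, axis, None, out, keepdims, initial, where)
ValueError: zero-size array to reduction operation minimum which has no identity
```

```bash
cat >> h.py <<'E'
O=np.array([.5255,-.059,.1])
Rt=Rb@np.diag([1.,-1,-1])                       # tool square to the bed
def down(a): return (Ro.from_euler('z',a,degrees=True)*Ro.from_euler('x',180,degrees=True)).as_matrix()
def bed(x,y,z): return O+Rb@np.array([x,y,z])/1000
def row(p,R,base=None):
    """row numbers (scaled) from the present pose to p,R; scaled down as a part move if too far"""
    from workcell import r
    s=r.observe(); p0,R0=base or (np.array(s["eef_pos"]),Ro.from_rotvec(s["tool_rot"]).as_matrix())
    d=R0.T@(np.array(p)-p0); w=Ro.from_matrix(R0.T@R).as_rotvec()
    k=min(1,.2/abs(d).max()); print("part %.2f dist %.3f ang %.1f"%(k,np.linalg.norm(d),np.degrees(np.linalg.norm(w))),np.round(k*d/.2,4).tolist(),np.round(k*w/np.pi,4).tolist())
def local():
    from workcell import r
    s=r.observe(); R=Ro.from_rotvec(s["tool_rot"]).as_matrix()
    print("t",s["t"],"bed mm",((np.array(s["eef_pos"])-O)@Rb*1000).round(1),"rot err deg",np.degrees(Ro.from_matrix(Rt.T@R).as_rotvec()).round(2),"F bed",(np.array(s["wrist_force"])@Rb).round(1),"T",(np.array(s["wrist_torque"])@Rb).round(2),"grip",s["grip_width"],s["gripper_force"],"world",np.round(s["eef_pos"],4))
E
python3 -c "
from h import *
row(bed(0,0,125),Rt);row([.42,-.3,.30],Rt)"
```

```text
part 0.50 dist 0.558 ang 49.5 [1.0, -0.9618, 0.0565] [-0.0291, 0.0796, 0.1076]
part 0.80 dist 0.313 ang 49.5 [1.0, -0.6914, -0.2764] [-0.0466, 0.1273, 0.172]
```

>>> jog_arm(commands=[[[1.0, -0.69, -0.276, -0.047, 0.127, 0.172, 1], [1.0, -0.69, -0.276, -0.047, 0.127, 0.172, 1], [1.0, -0.69, -0.276, -0.047, 0.127, 0.172, 1], [1.0, -0.69, -0.276, -0.047, 0.127, 0.172, 1], [1.0, -0.69, -0.276, -0.047, 0.127, 0.172, 1], [1.0, -0.69, -0.276, -0.047, 0.127, 0.172, 1], [1.0, -0.69, -0.276, -0.047, 0.127, 0.172, 1], [1.0, -0.69, -0.276, -0.047, 0.127, 0.172, 1]]])

```text
t: 0.9
eef_pos: [0.3887, -0.3551, 0.286]
tool_rot: [3.016, -0.161, 0.637]
wrist_force: [0.5, -0.3, -1.1]
grip_width: 0.0852
gripper_force: 0.0
```

```bash
python3 -c "
from h import *
local();row(bed(0,0,125),Rt)"
```

```text
t 0.9 bed mm [  42.8 -321.   190.1] rot err deg [ 1.99 -5.91 -8.  ] F bed [-0.1 -0.2 -1.2] T [-0.04  0.19  0.03] grip 0.08523736181752664 0.0 world [ 0.3887 -0.3551  0.286 ]
part 0.62 dist 0.330 ang 10.1 [0.0297, -1.0, 0.2431] [-0.0069, 0.0205, 0.0277]
```

>>> jog_arm(commands=[[[0.03, -1.0, 0.18, -0.011, 0.033, 0.0445, 1], [0.03, -1.0, 0.18, -0.011, 0.033, 0.0445, 1], [0.03, -1.0, 0.18, -0.011, 0.033, 0.0445, 1], [0.03, -1.0, 0.18, -0.011, 0.033, 0.0445, 1], [0.03, -1.0, 0.18, -0.011, 0.033, 0.0445, 1], [0.03, -1.0, 0.18, -0.011, 0.033, 0.0445, 1]]])

```text
t: 1.5
eef_pos: [0.4319, -0.1587, 0.249]
tool_rot: [2.95, -0.372, 0.791]
wrist_force: [0.6, -1.7, 0.4]
grip_width: 0.0856
gripper_force: 0.0
```

```bash
python3 -c "
from h import *
local();row(bed(0,0,125),Rt)"
```

```text
t 1.5 bed mm [  17.7 -120.   161.8] rot err deg [ 0.08  0.01 -0.14] F bed [ 1.  -1.5 -0.1] T [ 0.06  0.25 -0.02] grip 0.08563400368910556 0.0 world [ 0.4319 -0.1587  0.249 ]
part 1.00 dist 0.127 ang 0.2 [-0.087, -0.6001, 0.1848] [-0.0004, -0.0001, 0.0008]
```

>>> jog_arm(commands=[[[-0.087, -0.6, 0.185, 0, 0, 0.001, 1], [-0.087, -0.6, 0.185, 0, 0, 0.001, 1], [-0.087, -0.6, 0.185, 0, 0, 0.001, 1], [-0.087, -0.6, 0.185, 0, 0, 0.001, 1], [-0.087, -0.6, 0.185, 0, 0, 0.001, 1]]])

```text
t: 2.0
eef_pos: [0.4654, -0.0457, 0.2088]
tool_rot: [2.948, -0.383, 0.791]
wrist_force: [-0.1, -1.2, 0.1]
grip_width: 0.0854
gripper_force: 0.0
```

```bash
python3 - <<'E'
from h import *
from workcell import r
local();row(bed(0,0,48),Rt)
c=r.capture("scene");pickle.dump(c,open("s1.pkl","wb"))
print(proj(c,[bed(0,0,125),bed(0,0,75),bed(0,0,45),bed(0,0,0)]).round(1).tolist())
cv2.imwrite("pics/s1.png",cv2.resize(c["frame"][130:300,190:360,::-1],None,fx=3.5,fy=3.5,interpolation=2))
E
```

```text
t 2.0 bed mm [  1.1  -2.3 125. ] rot err deg [-0.08  0.02  0.25] F bed [ 0.3 -1.2 -0. ] T [0.02 0.2  0.03] grip 0.08540027519071067 0.0 world [ 0.4654 -0.0457  0.2088]
part 1.00 dist 0.077 ang 0.3 [-0.0057, -0.0119, 0.3849] [0.0004, -0.0001, -0.0014]
[[259.3, 197.4], [268.7, 216.9], [274.1, 228.2], [282.0, 244.6]]
```

View pics/s1.png

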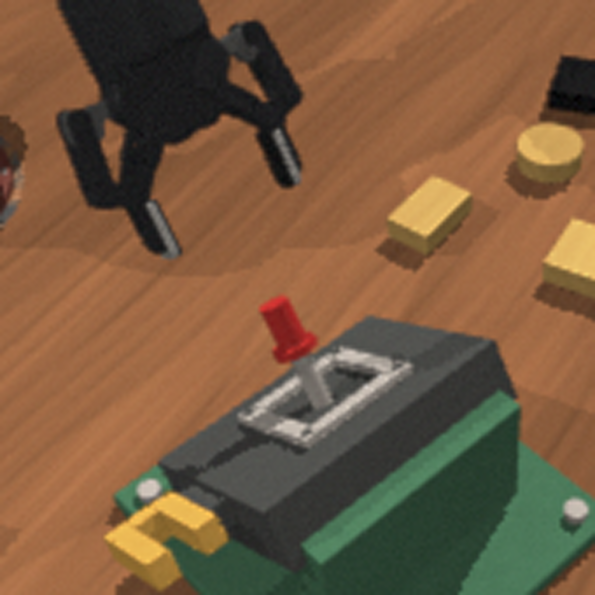

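The pin's top is at crop (275,303), where predicted. The fingers straddle its axis (tips at (172,255) and (292,183)), so I go down.

>>> jog_arm(commands=[[[-0.006, -0.012, 0.15, 0, 0, -0.0014, 1], [-0.006, -0.012, 0.28, 0, 0, -0.0014, 1], [-0.006, -0.012, 0.35, 0, 0, -0.0014, 1], [-0.006, -0.012, 0.38, 0, 0, -0.0014, 1], [-0.006, -0.012, 0.38, 0, 0, -0.0014, 1], [-0.006, -0.012, 0.38, 0, 0, -0.0014, -1], [-0.006, -0.012, 0.38, 0, 0, -0.0014, -1], [-0.006, -0.012, 0.38, 0, 0, -0.0014, -1], [-0.006, -0.012, 0.38, 0, 0, -0.0014, -1], [-0.006, -0.012, 0.38, 0, 0, -0.0014, -1], [-0.006, -0.012, 0.38, 0, 0, -0.0014, -1], [-0.006, -0.012, 0.38, 0, 0, -0.0014, -1]]])

```text
t: 3.25
eef_pos: [0.5019, -0.0514, 0.1433]
tool_rot: [2.947, -0.374, 0.793]
wrist_force: [-4.3, -0.9, 5.2]
grip_width: 0.0182
gripper_force: 58.6
```

```bash
python3 -c "
from h import *
local()"
```

```text
t 3.25 bed mm [ 0.2  1.5 49.9] rot err deg [-0.03  0.15 -0.11] F bed [-0.8 -1.9  6.5] T [-0.69  0.47  0.05] grip 0.018154198865395516 58.57546806335449 world [ 0.5019 -0.0514  0.1433]
```

>>> jog_arm(commands=[[[0, 0, -0.03, 0, 0, 0, -1], [0, 0, -0.08, 0, 0, 0, -1], [0, 0, -0.14, 0, 0, 0, -1], [0, 0, -0.2, 0, 0, 0, -1], [0, 0, -0.26, 0, 0, 0, -1], [0, 0, -0.32, 0, 0, 0, -1], [0, 0, -0.37, 0, 0, 0, -1], [0, 0, -0.4, 0, 0, 0, -1], [0, 0, -0.4, 0, 0, 0, -1], [0, 0, -0.4, 0, 0, 0, -1]]])

```text
t: 4.25
eef_pos: [0.4626, -0.0409, 0.2112]
tool_rot: [2.949, -0.374, 0.791]
wrist_force: [-0.1, -0.6, -2.0]
grip_width: 0.0181
gripper_force: 59.1
```

```bash
python3 - <<'E'
from h import *
from workcell import r
local();row(bed(0,-135,130),Rt)
np.set_printoptions(precision=1,suppress=True)
for nm in("top","scene"):
    c=r.capture(nm);pickle.dump(c,open(nm+"2.pkl","wb"))
c=load("scene2");cv2.imwrite("pics/s2.png",cv2.resize(c["frame"][130:300,190:360,::-1],None,fx=3.5,fy=3.5,interpolation=2))
E
```

```text
t 4.25 bed mm [ -1.1   1.7 129.1] rot err deg [ 0.02  0.05 -0.07] F bed [-0.9 -0.6 -1.8] T [-0.04  0.38 -0.03] grip 0.018101306377275868 59.06048834323883 world [ 0.4626 -0.0409  0.2112]
part 1.00 dist 0.137 ang 0.1 [0.0045, 0.6837, -0.0049] [-0.0001, -0.0003, 0.0004]
```

View pics/s2.png

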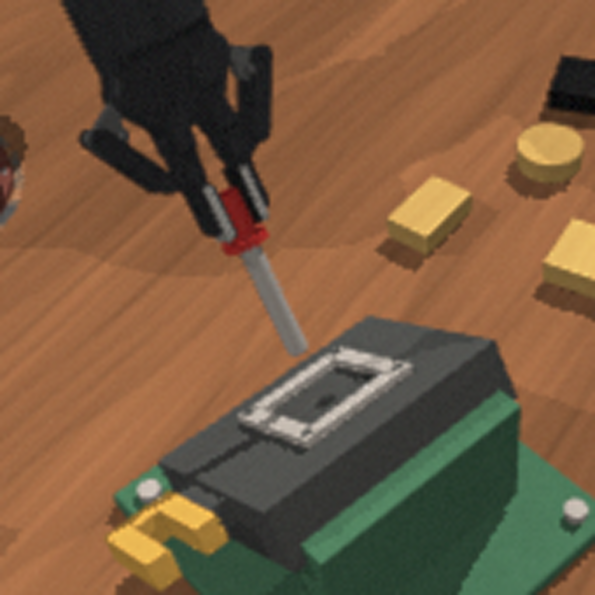

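The pin hangs straight in the gripper and the bore mouth is now bare at crop (326,402). I measure bore, frame and notch.

```bash
python3 - <<'E'
from h import *
np.set_printoptions(precision=1,suppress=True)
n=Rb[:,2]
for nm in("top2","scene2"):
    c=load(nm);g=cv2.cvtColor(c["frame"],cv2.COLOR_RGB2GRAY).astype(np.float32)
    # rectified views of bed face (1 mm = 4 px) at z=0 (bore) and z=7 (frame)
    a=np.arange(-65,65,.5)
    X,Y=np.meshgrid(a,np.arange(-170,75,.5),indexing="ij")
    W={}
    for z in(0,7):
        p=proj(c,np.stack([X.ravel(),Y.ravel(),0*X.ravel()+z],1)/1000@Rb.T+O).astype(np.float32)
        W[z]=cv2.remap(g,p[:,0].reshape(X.shape),p[:,1].reshape(X.shape),cv2.INTER_LINEAR)
    w=W[0]; k=(abs(X)<15)&(abs(Y)<15); m=k&(w<np.median(w[k])*.6); print(nm,"floor",np.median(w[k]),"bore n",m.sum()/4,"ctr",X[m].mean(),Y[m].mean(),"mm ext",X[m].min(),X[m].max(),Y[m].min(),Y[m].max())
    w=W[7]
    for ax,(A,B) in {"y":(Y,X),"x":(X,Y)}.items():
        k=(abs(B-(0 if ax=="y" else 4))<22); vals=np.unique(A[k&(abs(A)<62)]); pr=np.array([np.median(w[k&(A==q)]) for q in vals])
        t=110;cr=[vals[i]+.5*(t-pr[i])/(pr[i+1]-pr[i]) for i in range(len(pr)-1) if (pr[i]-t)*(pr[i+1]-t)<0]; print(" ",ax,"edges",np.array(cr), "bright",pr.max())
    cv2.imwrite(f"pics/rect_{nm}.png",np.hstack([W[7].T[::-1]]).clip(0,255).astype(np.uint8))
a=cv2.imread("pics/rect_top2.png");b=cv2.imread("pics/rect_scene2.png");cv2.imwrite("pics/rect.png",np.hstack([a,b]))
E
```

```text
top2 floor 89.015625 bore n 74.0 ctr 0.9375 1.8108108108108107 mm ext -4.5 5.5 -3.0 6.0
  y edges [-41.7 -26.3  34.3  49.7] bright 209.42969
  x edges [-45.5 -28.3  29.3  47.2] bright 209.78125
scene2 floor 79.9375 bore n 1.5 ctr 1.0833333333333333 -0.8333333333333334 mm ext 0.5 2.0 -1.0 -0.5
  y edges [-42.6 -26.8  32.6  49.6] bright 187.43066
  x edges [-49.3 -23.1  27.7  51.7] bright 190.17578
```

View pics/rect.png

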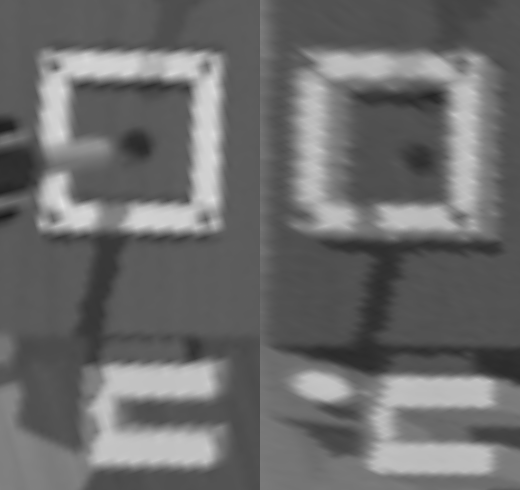

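```bash
python3 - <<'E'
from h import *
np.set_printoptions(precision=1,suppress=True)
for nm in("top2","scene2"):
    c=load(nm);H=hsv(c);sat=(H[...,1]).astype(np.float32);g=cv2.cvtColor(c["frame"],cv2.COLOR_RGB2GRAY).astype(np.float32)
    red=c["frame"][...,0].astype(np.float32)
    X,Y=np.meshgrid(np.arange(-65,65,.5),np.arange(-170,75,.5),indexing="ij")
    p=proj(c,np.stack([X.ravel(),Y.ravel(),0*X.ravel()],1)/1000@Rb.T+O).astype(np.float32)
    R=lambda im:cv2.remap(im,p[:,0].reshape(X.shape),p[:,1].reshape(X.shape),cv2.INTER_LINEAR)
    w=R(g);k=(abs(X)<20)&(abs(Y)<15)
    for f in(.75,.85):
        m=k&(w<np.median(w[k])*f); print(nm,"bore",f,m.sum()/4,np.median(X[m]),np.median(Y[m]),X[m].min(),X[m].max(),Y[m].min(),Y[m].max())
    w=R(red);
    for x0 in(5,15,25,33):
        k=(abs(X-x0)<3)&(Y<-100);vals=np.unique(Y[k]);pr=np.array([np.median(w[k&(Y==q)]) for q in vals]);t=150
        print("  slot x",x0,np.array([vals[i] for i in range(len(pr)-1) if (pr[i]-t)*(pr[i+1]-t)<0]))
    for y0 in(-115,-152):
        k=(abs(Y-y0)<4);vals=np.unique(X[k]);pr=np.array([np.median(w[k&(X==q)]) for q in vals]);print("  arm y",y0,np.array([vals[i] for i in range(len(pr)-1) if (pr[i]-t)*(pr[i+1]-t)<0]))
    k=(abs(Y+133)<4);vals=np.unique(X[k]);pr=np.array([np.median(w[k&(X==q)]) for q in vals]);print("  slot end",np.array([vals[i] for i in range(len(pr)-1) if (pr[i]-t)*(pr[i+1]-t)<0]))
E
```

```text
top2 bore 0.75 157.25 0.5 2.0 -7.0 7.5 -5.0 8.5
top2 bore 0.85 223.75 0.5 1.5 -8.0 9.0 -6.5 9.5
  slot x 5 [-161.5 -139.5 -127.5 -109. ]
  slot x 15 [-161.5 -139.5 -127.5 -108.5]
  slot x 25 [-162.  -139.  -127.5 -109. ]
  slot x 33 [-162.  -139.5 -127.5 -107. ]
  arm y -115 [-26.5  44. ]
  arm y -152 [-33. -28.  44.]
  slot end [-59.5 -27.5  -6.5]
scene2 bore 0.75 108.75 0.0 1.5 -6.0 6.0 -3.5 7.5
scene2 bore 0.85 190.25 0.0 2.0 -8.5 7.0 -6.0 9.0
  slot x 5 [-168.  -161.  -140.5 -127.  -109.5]
  slot x 15 [-167.  -161.  -142.  -127.  -109.5]
  slot x 25 [-167.  -161.  -143.  -127.  -109.5]
  slot x 33 [-169.5 -161.  -144.  -127.  -110. ]
  arm y -115 [-63. -36. -25.  47.]
  arm y -152 [-55.5 -52.5  63.5]
  slot end [-27.5  -6. ]
```

```bash
echo 'O=O+Rb@np.array([.4,1.7,0])/1000' >> h.py; python3 -c "
from h import *
print(O);local();row(bed(6,-135,130),Rt)"
```

```text
[ 0.52626238 -0.05744155  0.1002    ]
t 4.35 bed mm [ -1.8  -0.  128.7] rot err deg [ 0.02 -0.   -0.07] F bed [-1.5  0.5 -2. ] T [-0.02  0.4   0.01] grip 0.01806714993475959 59.06156659126282 world [ 0.4625 -0.0409  0.2108]
part 1.00 dist 0.135 ang 0.1 [0.038, 0.675, -0.0067] [-0.0001, 0.0, 0.0004]
```

>>> jog_arm(commands=[[[0.038, 0.1, -0.007, 0, 0, 0, -1], [0.038, 0.25, -0.007, 0, 0, 0, -1], [0.038, 0.4, -0.007, 0, 0, 0, -1], [0.038, 0.54, -0.007, 0, 0, 0, -1], [0.038, 0.64, -0.007, 0, 0, 0, -1], [0.038, 0.675, -0.007, 0, 0, 0, -1], [0.038, 0.675, -0.007, 0, 0, 0, -1], [0.038, 0.675, -0.007, 0, 0, 0, -1], [0.038, 0.675, -0.007, 0, 0, 0, -1]]])

```text
t: 5.25
eef_pos: [0.4349, -0.1722, 0.2165]
tool_rot: [2.949, -0.372, 0.792]
wrist_force: [-0.0, 0.1, -1.3]
grip_width: 0.018
gripper_force: 59.2
```

```bash
python3 -c "
from h import *
local();row(bed(6,-135,100),Rt)
from workcell import r
c=r.capture('top');t=r.capture('scene');pickle.dump(c,open('top3.pkl','wb'))
a=c['frame'][150:270,340:460];b=t['frame'][190:310,180:300]
cv2.imwrite('pics/p3.png',cv2.resize(np.hstack([a,b])[...,::-1],None,fx=3.3,fy=3.3,interpolation=2))"
```

```text
t 5.25 bed mm [   6.6 -134.1  130.5] rot err deg [ 0.07  0.07 -0.14] F bed [-0.7  0.1 -1.1] T [0.   0.41 0.01] grip 0.018038073089898746 59.16361749172211 world [ 0.4349 -0.1722  0.2165]
part 1.00 dist 0.031 ang 0.2 [-0.0031, 0.0048, 0.1527] [-0.0004, -0.0004, 0.0008]
```

View pics/p3.png

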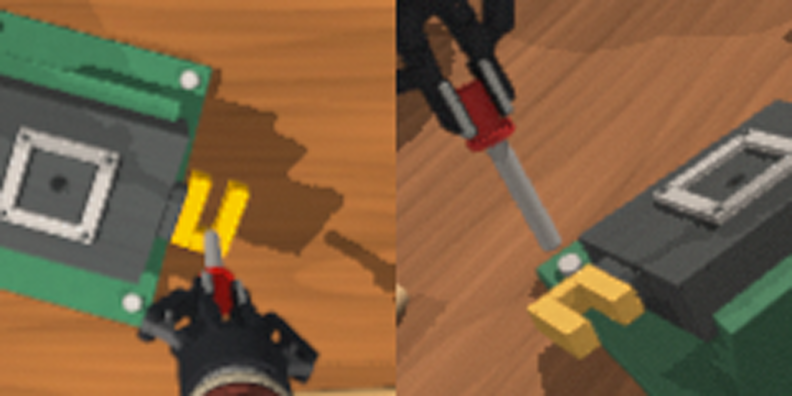

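The pin is at left crop (212,250), lined up with the notch (slot mid at (215,210)). In the right crop its foot (552,247) is just above the notch, so I lower it.

>>> jog_arm(commands=[[[-0.003, 0.004, 0.08, 0, 0, 0, -1], [-0.003, 0.004, 0.16, 0, 0, 0, -1], [-0.003, 0.004, 0.22, 0, 0, 0, -1], [-0.003, 0.004, 0.28, 0, 0, 0, -1], [-0.003, 0.004, 0.34, 0, 0, 0, -1], [-0.003, 0.004, 0.4, 0, 0, 0, -1], [-0.003, 0.004, 0.46, 0, 0, 0, -1], [-0.003, 0.004, 0.52, 0, 0, 0, -1], [-0.003, 0.004, 0.56, 0, 0, 0, -1], [-0.003, 0.004, 0.575, 0, 0, 0, -1], [-0.003, 0.004, 0.575, 0, 0, 0, -1], [-0.003, 0.004, 0.575, 0, 0, 0, -1]]])

```text
t: 6.55
eef_pos: [0.49, -0.1883, 0.1175]
tool_rot: [2.948, -0.374, 0.793]
wrist_force: [0.1, -0.5, -1.2]
grip_width: 0.018
gripper_force: 59.2
```

```bash
python3 -c "
from h import *
local()"
```

```text
t 6.55 bed mm [   6.8 -135.8   16.1] rot err deg [ 0.01  0.13 -0.09] F bed [-0.5 -0.5 -1.2] T [ 0.01  0.36 -0.02] grip 0.018046324969012074 59.163944721221924 world [ 0.49   -0.1883  0.1175]
```

>>> jog_arm(commands=[[[0, -0.003, 0.008, 0, 0, 0, -1], [0, -0.003, 0.016, 0, 0, 0, -1], [0, -0.003, 0.022, 0, 0, 0, -1], [0, -0.003, 0.022, 0, 0, 0, -1]]])

```text
t: 6.95
eef_pos: [0.4922, -0.1884, 0.1136]
tool_rot: [2.948, -0.374, 0.793]
wrist_force: [-2.1, 0.1, 2.3]
grip_width: 0.0181
gripper_force: 59.9
```

```bash
python3 -c "
from h import *
local()"
```

```text
t 6.95 bed mm [   6.6 -135.3   11.6] rot err deg [ 0.01  0.1  -0.08] F bed [-0.6 -0.4  3. ] T [ 0.02  0.56 -0.01] grip 0.0180725458061804 59.876208901405334 world [ 0.4922 -0.1884  0.1136]
```

>>> jog_arm(commands=[[[0, 0, 0, 0, 0, 0, 1], [0, 0, 0, 0, 0, 0, 1], [0, 0, 0, 0, 0, 0, 1], [0, 0, 0, 0, 0, 0, 1], [0, 0, 0, 0, 0, 0, 1], [0, 0, -0.1, 0, 0, 0, 1], [0, 0, -0.25, 0, 0, 0, 1], [0, 0, -0.4, 0, 0, 0, 1], [0, 0, -0.5, 0, 0, 0, 1], [0, 0, -0.55, 0, 0, 0, 1], [0, 0, -0.55, 0, 0, 0, 1]]])

```text
t: 8.05
eef_pos: [0.4391, -0.1749, 0.2101]
tool_rot: [2.945, -0.374, 0.796]
wrist_force: [0.2, -0.7, -0.1]
grip_width: 0.0851
gripper_force: 0.0
```

```bash
python3 - <<'E'
from h import *
from workcell import r
local()
R=down(1.5); row([.5814,.2346,.15],R); row([.5,.0,.28],R)
c=r.capture('top');t=r.capture('scene');pickle.dump(c,open('top4.pkl','wb'));pickle.dump(t,open('scene4.pkl','wb'))
a=c['frame'][150:270,340:460];b=t['frame'][190:310,180:300]
cv2.imwrite('pics/p4.png',cv2.resize(np.hstack([a,b])[...,::-1],None,fx=3.3,fy=3.3,interpolation=2))
E
```

```text
t 8.05 bed mm [   7.4 -135.6  122.6] rot err deg [-0.07  0.27 -0.09] F bed [ 0.3 -0.6 -0.3] T [-0.    0.24  0.01] grip 0.08507910990105114 0.0 world [ 0.4391 -0.1749  0.2101]
part 0.46 dist 0.438 ang 34.1 [0.0012, -1.0, 0.1597] [0.0111, -0.0773, -0.0401]
part 1.00 dist 0.198 ang 34.1 [0.2426, -0.9223, -0.2649] [0.024, -0.167, -0.0867]
```

View pics/p4.png

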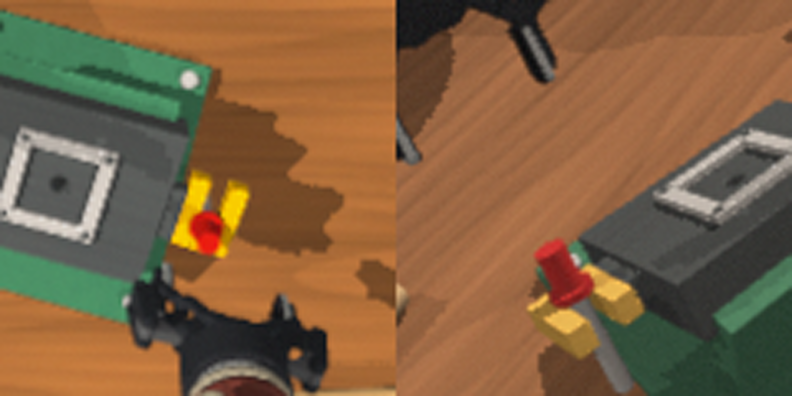

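The pin hangs by its collar in the notch (left crop (207,232), right crop (562,270)). Next I refine the square's pose and the frame.

```bash
python3 - <<'E'
from h import *
np.set_printoptions(precision=1,suppress=True)
for nm in("top4","scene4"):
    c=load(nm);H=hsv(c);h,s,v=H[...,0],H[...,1],H[...,2];P=cloud(c)
    br=(h>15)&(h<34)&(s>90)&(P[...,2]>.016)&(P[...,2]<.03)&(abs(P[...,0]-.581)<.05)&(abs(P[...,1]-.235)<.05)
    X=ray(c,np.argwhere(br)[:,::-1],np.array([0,0,1.]),.022)[:,:2]*1000
    print(nm,br.sum(),"rect",cv2.minAreaRect(X.astype(np.float32)),"mean",X.mean(0))
    g=cv2.cvtColor(c["frame"],cv2.COLOR_RGB2GRAY).astype(np.float32)
    X,Y=np.meshgrid(np.arange(-65,65,.5),np.arange(-65,65,.5),indexing="ij")
    for z in(7,0):
        p=proj(c,np.stack([X.ravel(),Y.ravel(),0*X.ravel()+z],1)/1000@Rb.T+O).astype(np.float32)
        w=cv2.remap(g,p[:,0].reshape(X.shape),p[:,1].reshape(X.shape),cv2.INTER_LINEAR)
        for ax,(A,B) in {"y":(Y,X),"x":(X,Y)}.items():
          for b in(-12,12):
            k=(abs(B-b)<10);vals=np.unique(A[k]); pr=np.array([np.median(w[k&(A==q)]) for q in vals]);t=130
            print(z,ax,b,np.array([vals[i]+.5*(t-pr[i])/(pr[i+1]-pr[i]) for i in range(len(pr)-1) if (pr[i]-t)*(pr[i+1]-t)<0]))
E
```

```text
top4 364 rect ((581.0662841796875, 234.81871032714844), (60.20210647583008, 59.537105560302734), 1.460129737854004) mean [581.1 235.5]
7 y -12 [-42.8 -28.2  33.3  47.3]
7 y 12 [-43.  -28.6  33.   47.2]
7 x -12 [-46.3 -30.2  30.1  44.9]
7 x 12 [-46.  -30.2  30.6  45.1]
0 y -12 [-43.6 -29.   32.9  47. ]
0 y 12 [-43.8 -29.3  32.6  46.9]
0 x -12 [-49.6 -33.4  27.3  42.1]
0 x 12 [-49.3 -33.4  27.7  42.3]
scene4 341 rect ((582.8841552734375, 229.8950653076172), (61.73728942871094, 68.13768768310547), 3.3588383197784424) mean [582.8 230.8]
7 y -12 [-43.  -29.2  32.7  46.9]
7 y 12 [-42.9 -29.4  32.9  46.6]
7 x -12 [-47.6 -29.9  30.   45.4]
7 x 12 [-47.6 -28.9  30.3  45.8]
0 y -12 [-37.4 -23.3  39.9  54.2]
0 y 12 [-37.3 -23.4  40.2  50.2]
0 x -12 [-63.6 -45.6  15.8  31.5]
0 x 12 [-63.5 -44.9  16.   31.9]
```

```bash
python3 - <<'E'
from h import *
from workcell import r
print(np.round(r.observe()["q"],2)); 
for a in(1.46,91.46,-88.54): row([.54,.03,.26],down(a))
E
```

```text
[-0.66 -0.72  2.32  0.22  1.07  1.11]
part 0.90 dist 0.234 ang 33.9 [0.3008, -1.0, -0.0987] [0.0208, -0.1485, -0.0776]
part 0.90 dist 0.234 ang 108.9 [0.3008, -1.0, -0.0987] [0.1378, -0.1039, -0.5138]
part 0.90 dist 0.234 ang 79.1 [0.3008, -1.0, -0.0987] [-0.0965, -0.1279, 0.3597]
```

>>> jog_arm(commands=[[[0.3, -1.0, -0.1, 0.153, -0.115, -0.571, 1], [0.3, -1.0, -0.1, 0.153, -0.115, -0.571, 1], [0.3, -1.0, -0.1, 0.153, -0.115, -0.571, 1], [0.3, -1.0, -0.1, 0.153, -0.115, -0.571, 1], [0.3, -1.0, -0.1, 0.153, -0.115, -0.571, 1], [0.3, -1.0, -0.1, 0.153, -0.115, -0.571, 1], [0.3, -1.0, -0.1, 0.153, -0.115, -0.571, 1], [0.3, -1.0, -0.1, 0.153, -0.115, -0.571, 1], [0.3, -1.0, -0.1, 0.153, -0.115, -0.571, 1], [0.3, -1.0, -0.1, 0.153, -0.115, -0.571, 1], [0.3, -1.0, -0.1, 0.153, -0.115, -0.571, 1], [0.3, -1.0, -0.1, 0.153, -0.115, -0.571, 1]]])

```text
t: 9.35
eef_pos: [0.5291, 0.0088, 0.2531]
tool_rot: [2.289, 2.148, 0.045]
wrist_force: [-0.1, -0.4, 0.8]
grip_width: 0.0854
gripper_force: 0.0
```

```bash
python3 - <<'E'
from h import *
from workcell import r
print(np.round(r.observe()["q"],2),np.round(r.observe()["eef_pos"],3)); 
row([.5811,.2348,.22],down(91.46)); row([.5811,.2348,.08],down(91.46))
E
```

```text
[-0.14 -0.21  1.82  0.02  1.51 -0.07] [0.529 0.009 0.253]
part 0.88 dist 0.234 ang 5.3 [1.0, 0.1614, 0.1681] [0.0062, -0.0051, -0.0247]
part 0.89 dist 0.289 ang 5.3 [1.0, 0.1501, 0.7909] [0.0063, -0.0052, -0.025]
```

>>> jog_arm(commands=[[[1.0, 0.16, 0.168, 0.007, -0.006, -0.028, 1], [1.0, 0.16, 0.168, 0.007, -0.006, -0.028, 1], [1.0, 0.16, 0.168, 0.007, -0.006, -0.028, 1], [1.0, 0.16, 0.168, 0.007, -0.006, -0.028, 1], [1.0, 0.16, 0.168, 0.007, -0.006, -0.028, 1], [1.0, 0.16, 0.168, 0.007, -0.006, -0.028, 1], [1.0, 0.16, 0.168, 0.007, -0.006, -0.028, 1]]])

```text
t: 10.05
eef_pos: [0.5756, 0.2061, 0.2255]
tool_rot: [2.198, 2.24, 0.003]
wrist_force: [-0.9, -1.1, 0.5]
grip_width: 0.0853
gripper_force: 0.0
```

```bash
python3 - <<'E'
from h import *
from workcell import r
print(np.round(r.observe()["q"],2),np.round(r.observe()["eef_pos"],4)); 
row([.5811,.2348,.06],down(91.46))
E
```

```text
[ 0.22  0.02  1.65 -0.    1.46  0.2 ] [0.5756 0.2061 0.2255]
part 1.00 dist 0.168 ang 0.4 [0.144, 0.0275, 0.8274] [0.0011, 0.0003, -0.0021]
```

>>> jog_arm(commands=[[[0.144, 0.027, 0.2, 0.001, 0, -0.002, 1], [0.144, 0.027, 0.4, 0.001, 0, -0.002, 1], [0.144, 0.027, 0.6, 0.001, 0, -0.002, 1], [0.144, 0.027, 0.75, 0.001, 0, -0.002, 1], [0.144, 0.027, 0.87, 0.001, 0, -0.002, 1], [0.144, 0.027, 0.93, 0.001, 0, -0.002, 1], [0.144, 0.027, 0.93, 0.001, 0, -0.002, 1], [0.144, 0.027, 0.93, 0.001, 0, -0.002, 1]]])

```text
t: 10.85
eef_pos: [0.5827, 0.2351, 0.0423]
tool_rot: [2.192, 2.246, 0.005]
wrist_force: [0.1, -0.8, 0.6]
grip_width: 0.0856
gripper_force: 0.0
```

```bash
python3 - <<'E'
from h import *
from workcell import r
print(np.round(r.observe()["eef_pos"],4)); 
row([.5811,.2348,.006],down(91.46))
E
```

```text
[0.5827 0.2351 0.0423]
part 1.00 dist 0.036 ang 0.3 [-0.0012, -0.0089, 0.1814] [0.0013, -0.0001, -0.0004]
```

>>> jog_arm(commands=[[[0, -0.008, 0.09, 0.001, 0, 0, 1], [0, -0.008, 0.15, 0.001, 0, 0, 1], [0, -0.008, 0.18, 0.001, 0, 0, 1], [0, -0.008, 0.18, 0.001, 0, 0, 1], [0, -0.008, 0.18, 0.001, 0, 0, -1], [0, -0.008, 0.18, 0.001, 0, 0, -1], [0, -0.008, 0.18, 0.001, 0, 0, -1], [0, -0.008, 0.18, 0.001, 0, 0, -1], [0, -0.008, 0.18, 0.001, 0, 0, -1], [0, -0.008, 0.18, 0.001, 0, 0, -1]]])

```text
t: 11.85
eef_pos: [0.5816, 0.2359, 0.0065]
tool_rot: [2.192, 2.249, 0.003]
wrist_force: [0.9, -0.1, 5.4]
grip_width: 0.0584
gripper_force: 66.1
```

```bash
python3 - <<'E'
from h import *
from workcell import r
s=r.observe();print({k:np.round(s[k],4) for k in("eef_pos","tool_rot","wrist_force","grip_width","gripper_force")})
c=r.capture('scene');t=r.capture('top')
cv2.imwrite('pics/p5.png',np.hstack([cv2.resize(c['frame'][150:240,310:410],None,fx=4,fy=4,interpolation=2),cv2.resize(t['frame'][145:235,212:312],None,fx=4,fy=4,interpolation=2)])[...,::-1])
E
```

```text
{'eef_pos': array([0.5816, 0.2359, 0.0065]), 'tool_rot': array([2.1924, 2.2485, 0.0033]), 'wrist_force': array([ 0.9175, -0.0792,  5.4233]), 'grip_width': np.float64(0.0584), 'gripper_force': np.float64(66.108)}
```

View pics/p5.png

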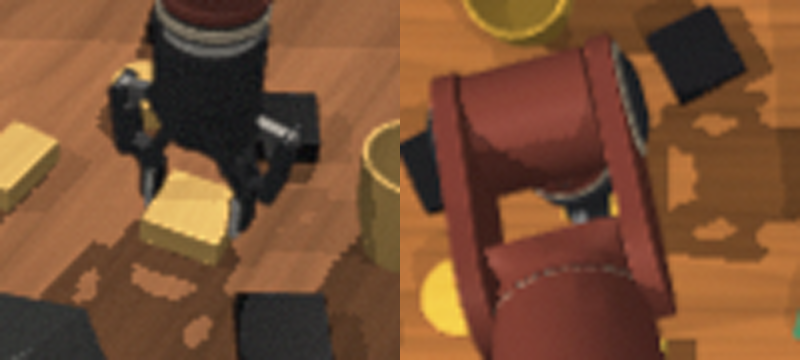

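>>> jog_arm(commands=[[[0, 0, 0, 0, 0, 0, 0.5], [0, 0, 0, 0, 0, 0, 0.5], [0, 0, 0, 0, 0, 0, 0.5], [0, 0, 0.01, 0, 0, 0, 0.5], [0, 0, 0.02, 0, 0, 0, 0.5], [0, 0, 0.027, 0, 0, 0, 0.5], [0, 0, 0.033, 0, 0, 0, 0.5], [0, 0, 0.033, 0, 0, 0, 0.5]]])

```text
t: 12.75
eef_pos: [0.58, 0.2355, -0.002]
tool_rot: [-2.193, -2.249, 0.002]
wrist_force: [0.9, 0.9, -0.2]
grip_width: 0.0634
gripper_force: 0.0
```

>>> jog_arm(commands=[[[0, 0, 0.006, 0, 0, 0, 0.5], [0, 0, 0.012, 0, 0, 0, 0.5], [0, 0, 0.018, 0, 0, 0, 0.5], [0, 0, 0.018, 0, 0, 0, 0.5], [0, 0, 0.018, 0, 0, 0, 0.5]]])

```text
t: 13.25
eef_pos: [0.5802, 0.2355, -0.0053]
tool_rot: [-2.193, -2.249, 0.001]
wrist_force: [0.4, 0.2, 0.8]
grip_width: 0.064
gripper_force: 0.0
```

>>> jog_arm(commands=[[[0, 0, 0.006, 0, 0, 0, 0.5], [0, 0, 0.012, 0, 0, 0, 0.5], [0, 0, 0.016, 0, 0, 0, 0.5], [0, 0, 0.016, 0, 0, 0, 0.5], [0, 0, 0.016, 0, 0, 0, 0.5]]])

```text
t: 13.75
eef_pos: [0.5806, 0.2356, -0.0061]
tool_rot: [-2.193, -2.249, 0.002]
wrist_force: [-7.0, -2.3, 12.7]
grip_width: 0.0639
gripper_force: 6.3
```

>>> jog_arm(commands=[[[0, 0, -0.03, 0, 0, 0, 1], [0, 0, -0.1, 0, 0, 0, 1], [0, 0, -0.25, 0, 0, 0, 1], [0, 0, -0.35, 0, 0, 0, 1], [0, 0, -0.4, 0, 0, 0, 1], [0, 0, -0.4, 0, 0, 0, 1]]])

```text
t: 14.35
eef_pos: [0.5817, 0.2359, 0.074]
tool_rot: [2.192, 2.248, 0.005]
wrist_force: [0.3, -0.1, 0.3]
grip_width: 0.0856
gripper_force: 0.0
```

```bash
python3 - <<'E'
from h import *
from workcell import r
print(np.round(r.observe()["eef_pos"],4)); 
row([.5816,.2355,.06],down(1.46))
E
```

```text
[0.5817 0.2359 0.074 ]
part 1.00 dist 0.014 ang 90.0 [-0.0022, -0.0009, 0.0702] [0.0006, -0.0011, 0.4999]
```

>>> jog_arm(commands=[[[0, 0, 0.05, 0, 0, 0.5, 1], [0, 0, 0.05, 0, 0, 0.5, 1], [0, 0, 0.05, 0, 0, 0.5, 1], [0, 0, 0.05, 0, 0, 0.5, 1], [0, 0, 0.05, 0, 0, 0.5, 1], [0, 0, 0.05, 0, 0, 0.5, 1], [0, 0, 0.05, 0, 0, 0.5, 1], [0, 0, 0.05, 0, 0, 0.5, 1], [0, 0, 0.05, 0, 0, 0.5, 1], [0, 0, 0.05, 0, 0, 0.5, 1], [0, 0, 0.05, 0, 0, 0.5, 1], [0, 0, 0.05, 0, 0, 0.5, 1]]])

```text
t: 15.55
eef_pos: [0.5792, 0.2352, 0.0599]
tool_rot: [3.141, 0.04, -0.005]
wrist_force: [-0.3, 0.1, -0.5]
grip_width: 0.0859
gripper_force: 0.0
```

```bash
python3 - <<'E'
from h import *
from workcell import r
print(np.round(r.observe()["eef_pos"],4)); 
row([.5816,.2355,.005],down(1.46))
E
```

```text
[0.5792 0.2352 0.0599]
part 1.00 dist 0.055 ang 0.2 [0.013, -0.0013, 0.2743] [0.0002, 0.0011, -0.0]
```

>>> jog_arm(commands=[[[0.004, 0, 0.1, 0, 0, 0, 1], [0.004, 0, 0.2, 0, 0, 0, 1], [0.004, 0, 0.25, 0, 0, 0, 1], [0.004, 0, 0.27, 0, 0, 0, 1], [0.004, 0, 0.27, 0, 0, 0, 1], [0.004, 0, 0.27, 0, 0, 0, 1]]])

```text
t: 16.15
eef_pos: [0.5816, 0.2357, 0.0084]
tool_rot: [-3.141, -0.04, -0.001]
wrist_force: [-0.0, 0.2, 0.0]
grip_width: 0.0854
gripper_force: 0.0
```

>>> jog_arm(commands=[[[0, 0, 0.015, 0, 0, 0, 1], [0, 0, 0.015, 0, 0, 0, 1], [0, 0, 0.015, 0, 0, 0, -1], [0, 0, 0.015, 0, 0, 0, -1], [0, 0, 0.015, 0, 0, 0, -1], [0, 0, 0.015, 0, 0, 0, -1], [0, 0, 0.015, 0, 0, 0, -1], [0, 0, 0.015, 0, 0, 0, -1], [0, 0, 0.015, 0, 0, 0, -1]]])

```text
t: 17.05
eef_pos: [0.5817, 0.2355, 0.0055]
tool_rot: [3.141, 0.04, 0.001]
wrist_force: [-1.0, -1.4, 5.1]
grip_width: 0.0583
gripper_force: 67.7
```

>>> jog_arm(commands=[[[0, 0, -0.05, 0, 0, 0, -1], [0, 0, -0.15, 0, 0, 0, -1], [0, 0, -0.3, 0, 0, 0, -1], [0, 0, -0.5, 0, 0, 0, -1], [0, 0, -0.7, 0, 0, 0, -1], [0, 0, -0.85, 0, 0, 0, -1], [0, 0, -0.95, 0, 0, 0, -1], [0, 0, -0.98, 0, 0, 0, -1], [0, 0, -0.98, 0, 0, 0, -1]]])

```text
t: 17.95
eef_pos: [0.5807, 0.2356, 0.1999]
tool_rot: [3.141, 0.04, -0.003]
wrist_force: [-0.4, -0.6, -6.2]
grip_width: 0.0585
gripper_force: 66.6
```

```bash
python3 - <<'E'
from h import *
from workcell import r
print(np.round(r.observe()["q"],2),r.observe()["gripper_force"]); 
row(bed(0,2,90),Rt)
E
```

```text
[0.27 0.08 1.64 0.   1.43 1.81] 66.55050873756409
part 0.72 dist 0.297 ang 34.0 [-0.3768, 1.0, 0.079] [-0.0167, 0.1198, 0.0627]
```

>>> jog_arm(commands=[[[-0.09, 0.2, 0, -0.005, 0.035, 0.018, -1], [-0.18, 0.42, 0, -0.009, 0.07, 0.036, -1], [-0.27, 0.64, 0, -0.014, 0.1, 0.052, -1], [-0.34, 0.84, 0, -0.018, 0.13, 0.068, -1], [-0.377, 0.96, 0, -0.022, 0.155, 0.08, -1], [-0.377, 1.0, 0, -0.0232, 0.1664, 0.087, -1], [-0.377, 1.0, 0, -0.0232, 0.1664, 0.087, -1], [-0.377, 1.0, 0, -0.0232, 0.1664, 0.087, -1]]])

```text
t: 18.75
eef_pos: [0.5095, 0.034, 0.198]
tool_rot: [2.95, -0.377, 0.785]
wrist_force: [0.4, -0.4, -5.4]
grip_width: 0.058
gripper_force: 67.9
```

```bash
python3 - <<'E'
from h import *
local();row(bed(0,2,70),Rt)
E
```

```text
t 18.75 bed mm [ 15.   84.3 104.3] rot err deg [-0.01 -0.19  0.01] F bed [-2.2 -0.3 -5. ] T [0.03 0.71 0.  ] grip 0.05803882782574736 67.89601922035217 world [0.5095 0.034  0.198 ]
part 1.00 dist 0.090 ang 0.2 [-0.0744, 0.4114, 0.1719] [0.0001, 0.0011, -0.0001]
```

>>> jog_arm(commands=[[[-0.03, 0.1, 0.04, 0, 0.001, 0, -1], [-0.05, 0.2, 0.08, 0, 0.001, 0, -1], [-0.07, 0.3, 0.13, 0, 0.001, 0, -1], [-0.074, 0.38, 0.16, 0, 0.001, 0, -1], [-0.074, 0.411, 0.172, 0, 0.001, 0, -1], [-0.074, 0.411, 0.172, 0, 0.001, 0, -1], [-0.074, 0.411, 0.172, 0, 0.001, 0, -1], [-0.074, 0.411, 0.172, 0, 0.001, 0, -1], [-0.074, 0.411, 0.172, 0, 0.001, 0, -1]]])

```text
t: 19.65
eef_pos: [0.4948, -0.0463, 0.1639]
tool_rot: [2.947, -0.375, 0.798]
wrist_force: [-0.2, -0.7, -6.8]
grip_width: 0.0585
gripper_force: 67.8
```

```bash
python3 - <<'E'
from h import *
local();row(bed(0,2,20),Rt)
from workcell import r
import time
c=r.capture('scene');t=r.capture('top');pickle.dump(c,open('s6.pkl','wb'))
local()
b=O
pr=proj(c,[bed(30*a,2+30*bb,64.5+22*k) for k in(0,1) for a,bb in((-1,-1),(-1,1),(1,1),(1,-1))])
print(((pr-[220,160])*6).round(0).tolist())
cv2.imwrite('pics/p6.png',np.hstack([cv2.resize(c['frame'][160:260,220:340],None,fx=6,fy=6,interpolation=2)])[...,::-1])
E
```

```text
t 19.65 bed mm [ 3.   2.9 71.8] rot err deg [ 0.05  0.31 -0.03] F bed [-3.4 -0.8 -5.9] T [-0.    0.77 -0.01] grip 0.058471331965862315 67.8491735458374 world [ 0.4948 -0.0463  0.1639]
part 1.00 dist 0.052 ang 0.3 [-0.0165, 0.0047, 0.2589] [-0.0003, -0.0017, 0.0001]
t 19.75 bed mm [ 2.9  2.7 71.7] rot err deg [ 0.04  0.3  -0.01] F bed [-3.   0.8 -5.3] T [0.01 0.76 0.02] grip 0.0583567146262446 67.84972071647644 world [ 0.4946 -0.0465  0.1637]
[[211.0, 393.0], [333.0, 313.0], [415.0, 327.0], [289.0, 412.0], [186.0, 344.0], [310.0, 264.0], [392.0, 275.0], [263.0, 360.0]]
```

View pics/p6.png

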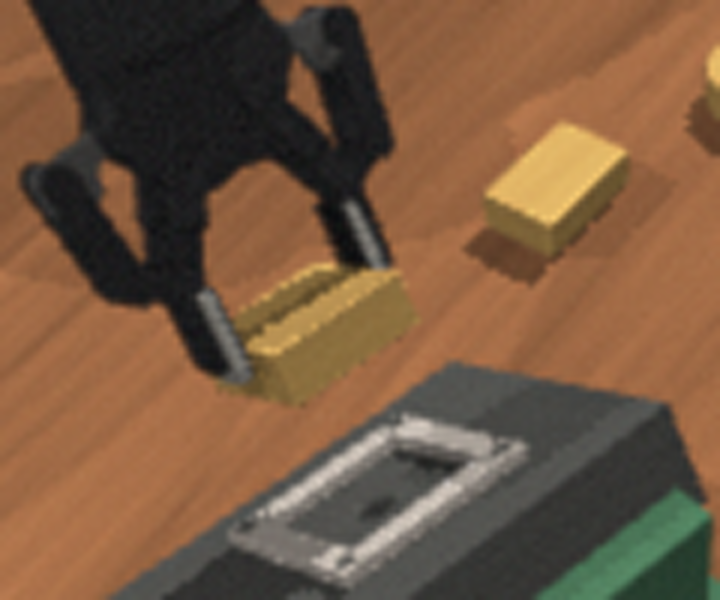

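The blank is held square to the bed, its lower near corner at (297,404) against a predicted (289,412) for x 0; the 3 mm x offset explains it. I correct and approach.

>>> jog_arm(commands=[[[-0.015, 0.003, 0.05, 0, -0.0016, 0, -1], [-0.015, 0.003, 0.12, 0, -0.0016, 0, -1], [-0.015, 0.003, 0.19, 0, -0.0016, 0, -1], [-0.015, 0.003, 0.23, 0, -0.0016, 0, -1], [-0.015, 0.003, 0.255, 0, -0.0016, 0, -1], [-0.015, 0.003, 0.255, 0, -0.0016, 0, -1], [-0.015, 0.003, 0.255, 0, -0.0016, 0, -1], [-0.015, 0.003, 0.255, 0, -0.0016, 0, -1]]])

```text
t: 20.55
eef_pos: [0.5171, -0.0534, 0.1187]
tool_rot: [2.948, -0.377, 0.792]
wrist_force: [0.3, -0.5, -5.8]
grip_width: 0.0584
gripper_force: 67.8
```

```bash
python3 - <<'E'
from h import *
local();row(bed(0,2,20),Rt)
E
```

```text
t 20.55 bed mm [ 0.7  1.6 21. ] rot err deg [0.01 0.08 0.03] F bed [-2.6 -0.5 -5.3] T [-0.02  0.72  0.07] grip 0.05835636481496645 67.80838966369629 world [ 0.5171 -0.0534  0.1187]
part 1.00 dist 0.001 ang 0.1 [-0.0035, -0.0019, 0.005] [-0.0001, -0.0004, -0.0002]
```

>>> jog_arm(commands=[[[-0.003, -0.001, 0.012, 0, 0, 0, -1], [-0.003, -0.001, 0.024, 0, 0, 0, -1], [-0.003, -0.001, 0.034, 0, 0, 0, -1], [-0.003, -0.001, 0.044, 0, 0, 0, -1], [-0.003, -0.001, 0.052, 0, 0, 0, -1], [-0.003, -0.001, 0.052, 0, 0, 0, -1], [-0.003, -0.001, 0.052, 0, 0, 0, -1]]])

```text
t: 21.25
eef_pos: [0.5213, -0.0543, 0.1085]
tool_rot: [2.949, -0.377, 0.79]
wrist_force: [-0.6, 0.9, -7.1]
grip_width: 0.0581
gripper_force: 67.9
```

```bash
python3 - <<'E'
from h import *
local();row(bed(0,2,5.5),Rt)
E
```

```text
t 21.25 bed mm [-0.7  1.8 10. ] rot err deg [ 0.01 -0.02  0.03] F bed [-4.3  0.7 -5.7] T [-0.04  0.78  0.01] grip 0.05812667572886803 67.85246729850769 world [ 0.5213 -0.0543  0.1085]
part 1.00 dist 0.005 ang 0.0 [0.0036, -0.0011, 0.0223] [-0.0, 0.0001, -0.0002]
```

>>> jog_arm(commands=[[[0.001, 0, 0.006, 0, 0, 0, -1], [0.001, 0, 0.012, 0, 0, 0, -1], [0.001, 0, 0.018, 0, 0, 0, -1], [0.001, 0, 0.022, 0, 0, 0, -1], [0.001, 0, 0.022, 0, 0, 0, -1], [0.001, 0, 0.022, 0, 0, 0, -1]]])

```text
t: 21.85
eef_pos: [0.5234, -0.0549, 0.105]
tool_rot: [2.949, -0.377, 0.789]
wrist_force: [-5.5, 1.3, -2.3]
grip_width: 0.058
gripper_force: 68.5
```

```bash
python3 - <<'E'
from h import *
local()
E
```

```text
t 21.85 bed mm [-0.5  1.8  5.9] rot err deg [ 0.   -0.05  0.03] F bed [-6.  -0.1  0.8] T [-0.17  1.06 -0.06] grip 0.057981938201581276 68.47671031951904 world [ 0.5234 -0.0549  0.105 ]
```

>>> jog_arm(commands=[[[0, 0, 0.004, 0, 0, 0, -1], [0, 0, 0.008, 0, 0, 0, -1], [0, 0, 0.008, 0, 0, 0, -1], [0, 0, 0.008, 0, 0, 0, -1]]])

```text
t: 22.25
eef_pos: [0.5235, -0.0549, 0.1049]
tool_rot: [2.95, -0.377, 0.785]
wrist_force: [-25.4, 6.2, 16.4]
grip_width: 0.058
gripper_force: 71.5
```

```bash
python3 - <<'E'
from h import *
local()
E
```

```text
t 22.25 bed mm [-0.5  1.8  5.7] rot err deg [-0.02 -0.21 -0.01] F bed [-14.4  -0.4  27.3] T [-0.92  2.61 -0.24] grip 0.05802496831404837 71.495121717453 world [ 0.5235 -0.0549  0.1049]
```

The blank stops hard on the floor (5.7 mm, as worked out). I ease off, let go and withdraw.

>>> jog_arm(commands=[[[0, 0, -0.006, 0, 0, 0, -1], [0, 0, -0.006, 0, 0, 0, 1], [0, 0, -0.006, 0, 0, 0, 1], [0, 0, -0.006, 0, 0, 0, 1], [0, 0, -0.006, 0, 0, 0, 1], [0, 0, -0.006, 0, 0, 0, 1], [0, 0, -0.06, 0, 0, 0, 1], [0, 0, -0.2, 0, 0, 0, 1], [0, 0, -0.4, 0, 0, 0, 1], [0, 0, -0.6, 0, 0, 0, 1], [0, 0, -0.6, 0, 0, 0, 1], [0, 0, -0.6, 0, 0, 0, 1]]])

```text
t: 23.45
eef_pos: [0.4668, -0.0401, 0.2092]
tool_rot: [2.947, -0.377, 0.796]
wrist_force: [0.4, -1.0, -0.8]
grip_width: 0.0853
gripper_force: 0.0
```

```bash
python3 - <<'E'
from h import *
from workcell import r
local()
for nm in("scene","top"):
    c=r.capture(nm);P=(cloud(c)-O)@Rb*1000;H=hsv(c)
    m=(H[...,0]>15)&(H[...,0]<34)&(H[...,1]>90)&(abs(P[...,2]-20)<8)&(abs(P[...,0])<45)&(abs(P[...,1])<45)
    Q=P[m];A=np.c_[Q[:,:2],np.ones(len(Q))];k=np.linalg.lstsq(A,Q[:,2],rcond=None)[0];print(nm,m.sum(),np.median(Q,0).round(1),"slopes",k.round(3))
    if nm=="scene":cv2.imwrite('pics/p7.png',cv2.resize(c['frame'][170:310,210:350,::-1],None,fx=4,fy=4,interpolation=2))
E
```

```text
t 23.45 bed mm [  0.9   1.8 125.4] rot err deg [0.01 0.21 0.03] F bed [ 0.2 -0.9 -1. ] T [-0.04  0.24  0.02] grip 0.08529793600213621 0.0 world [ 0.4668 -0.0401  0.2092]
scene 400 [10.2 -2.2 22.4] slopes [-0.075  0.029 21.399]
top 415 [ 1.4  3.2 22.8] slopes [-2.4000e-02 -8.0000e-03  2.2574e+01]
```

View pics/p7.png

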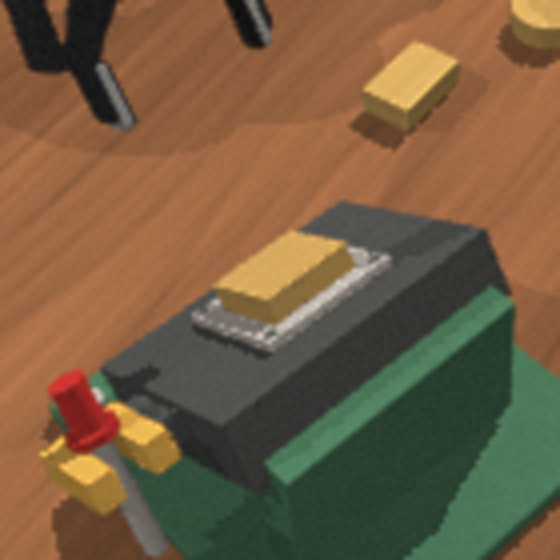

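The blank lies flat in the nest at (285,275), its top 22 mm above the bed face, and the pin hangs in the notch at (85,415). I hand in.

```bash
python3 -c "
from workcell import r
print(r.sign_off())"
```

```text
the job is handed in; nothing more can be done
None
```

The job is handed in: the pin hangs by its collar in the notch, the square blank lies flat on the cavity floor, and both are let go of; the hand-in returned no verdict.

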